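Pack the pegs-and-markers case and check its lid has caught

ROBOT

A 6-joint arm with a two-finger parallel gripper is mounted at the origin on the work surface. World frame = base frame: x ahead of the robot, y to its left, z up, the work surface at z = 0. Lengths are in m, angles in degrees, forces in N, time in s.
With the tool pointing down it reaches from about 0.325 to 0.85 m from the base axis. Payload 15.5 kg.
Tool frame: the origin (TCP) lies at the very end of the fingers, on their centre line; the grasp point (between the pads) lies arm.grip_depth behind it (arm.grip_depth is the distance from the TCP to the grasp point, in m); z points along the fingers, y is the direction in which the jaws open and shut (so a half turn about z gives the same grasp; the last joint's range is limited). The gripper opens to 91 mm and grips with 3 to 60 N. Pads are 32 mm wide; open, the fingers measure 118 mm over their backs; the gripper's body (76 mm by 178 mm) begins 60 mm behind the grasp point.
Start: joints at [70.56, 28.281, 77.091, -0, 74.628, -5.472], TCP at [0.151, 0.607, 0.214] pointing down, gripper open.
Joint ranges: [-166.48, 166.48], [-47.26, 123.95], [12.59, 153.08], [-70.14, 250.14], [6.76, 159.57], [-176.63, 176.63]. Speed limits (degrees/s): [108.29, 108.29, 147.25, 172.46, 172.46, 172.46].

INTERFACE

Orientations are given as a 3x3 rotation matrix whose columns are the frame's x, y, z axes.
In Python, from rig import arm gives the robot as it stands. Calls block until the motion is done:
- arm.move_to(position, orientation): joint-space move of the TCP to a pose.
- arm.move_l(position, orientation=None, feed=0.15): straight line of the TCP; orientation=None keeps the orientation; feed is the mean speed in m/s.
- arm.move_joints(angles): joint-space move.
- arm.grip(opening): finger opening in m; the grip force is fixed at half the most; returns when the fingers have stopped.
- arm.sleep(seconds).
- arm.solve_ik(position, orientation): joint angles nearest the present ones, or None.
- arm.snapshot(name): name is "scene" or "top"; returns the picture (400x640x3 uint8, red, green, blue); there is no depth.
- arm.get_calibration(name): a dict with "intrinsics" (3x3 intrinsics, pixels), "cam_to_world" (4x4, takes a point from camera to world coordinates). Camera axes: x right, y down, z forward; pixel columns grow to the right and rows downward; lengths in m; the calibration is good to about 2 mm. A picture is of the moment at which its call begins. get_calibration takes no time and is no camera call.
A pose or a line that the arm cannot do raises arm.Unreachable and nothing moves.
- arm.sign_off(): hands the job in, once; it reports no verdict.
Readings, each from a call of its own:
- arm.current_t(): time.
- arm.current_joint_positions(): joint angles.
- arm.current_dq(): joint speeds.
- arm.current_tau(): joint torques, N m.
- arm.current_ee_pos(): TCP position.
- arm.current_tool_rot(): TCP orientation.
- arm.current_force(): force on the tool from outside, world axes, zero at the start.
- arm.current_torque(): the same for the moment, N m.
- arm.current_width(): finger opening in m.
Only numpy, scipy, OpenCV 4.12 (cv2) and the standard library are available. Lean on these libraries where they do the work, as an engineer would, in place of code of your own. Each camera call takes 0.05 s, during which the arm holds its last target. There are 200 camera calls.

TASK

Put the markers and clothes pegs lying about the counter into the open bamboo case, markers in the compartment that already has a marker and pegs in the one that already has a peg, and leave everything else where it is. When they are all in, shut the lid and press it down until it catches, then check it: tug the knob upward until you feel the catch take the pull, and if the lid gives instead, press it again and tug again. Leave the lid fully shut and caught.

Things in the scene. Friction and masses are not known exactly. Their poses are not given: they have to be found in the camera images.
- case: bamboo case fixed to the counter, 174 (x) x 262 (y) x 58 (z) outside; origin under its middle, front faces -x. Floor 5 thick, walls 4 thick. A divider along x at y = 0, 4 thick, its top 48 above the counter, makes two equal compartments 166 (x) x 125 (y), at +y and at -y
- lid (a joint): lid hinge, rad: 0 fully shut, about 1.6 to 1.9 standing open at the start (1.9 is its stop). Softly damped: stays put near upright, falls slowly shut once below 1.4. Falling does not catch it: it rests on the catch at 0.04 to 0.07 (after half a press, 0.03), front edge 6 to 13 mm high, and a tug lifts it. Pressing the knob with 5 to 17 N, differing from start to start, snaps it past to 0
- lid_hinge (a point): middle of the lid's hinge line, 87 behind the case's middle (+x), 58.5 above the counter; turns with the lid: -x runs along the plate to its front edge, z out of its outer face. The lid is a flat plate with a clear window, 196 from hinge to front edge, 262 wide, 6 thick, 0.2 kg
- knob_top (a point): middle of the outer end of the round lid knob: 25 across, standing 32 out of the lid's outer face, 154 from the hinge line; z along the knob, outward. Its end is 96 above the counter when the lid is shut
- catch: chrome nose of the spring catch, 28 wide, 6 across, on the middle of the case's front wall, 42 above the counter; origin at its middle. A tongue under the lid's front edge snaps below it. When caught, the lid has 1 to 3 mm of play, then the catch holds against a lift of at least 7 N at the knob (a tug of 3 to 5 N is a fair test)
- marker_in: chunky square-barrelled marker, 120 x 19 x 19, 30 g, grey cap with a clip on the +x end; origin at its middle, x along its length; lies on any of its four sides. This one already lies in the case, in the compartment for markers (either one)
- peg_in: large clothes peg (two tapering arms side by side with a spring between), 84 long, 13 thick, 20 (at the jaws, +x end) to 30 wide, 25 wide at the middle, 20 g; rigid, does not open; origin at its middle, x along its length, z through its 13 thickness. This one already lies in the case, in the other compartment, the one for pegs
- marker1: chunky square-barrelled marker, 120 x 19 x 19, 30 g, grey cap with a clip on the +x end; origin at its middle, x along its length; lies on any of its four sides; loose on the counter, may be absent
- marker2: chunky square-barrelled marker, 120 x 19 x 19, 30 g, grey cap with a clip on the +x end; origin at its middle, x along its length; lies on any of its four sides; loose on the counter, may be absent
- marker3: chunky square-barrelled marker, 120 x 19 x 19, 30 g, grey cap with a clip on the +x end; origin at its middle, x along its length; lies on any of its four sides; loose on the counter, may be absent
- peg1: large clothes peg (two tapering arms side by side with a spring between), 84 long, 13 thick, 20 (at the jaws, +x end) to 30 wide, 25 wide at the middle, 20 g; rigid, does not open; origin at its middle, x along its length, z through its 13 thickness; loose on the counter, may be absent
- peg2: large clothes peg (two tapering arms side by side with a spring between), 84 long, 13 thick, 20 (at the jaws, +x end) to 30 wide, 25 wide at the middle, 20 g; rigid, does not open; origin at its middle, x along its length, z through its 13 thickness; loose on the counter, may be absent
- peg3: large clothes peg (two tapering arms side by side with a spring between), 84 long, 13 thick, 20 (at the jaws, +x end) to 30 wide, 25 wide at the middle, 20 g; rigid, does not open; origin at its middle, x along its length, z through its 13 thickness; loose on the counter, may be absent
- dispenser: chrome lever-arm tape dispenser, 150 x 50 x 75, heavy; to be left alone
- pen_pot: round bamboo pot, 76 across, 100 tall, with three round markers standing in it that belong there (150 tall with them); to be left alone
- tray_low: lower of two stacked clear plastic trays, 200 x 140 x 45; to be left alone
- tray_top: upper of the two stacked clear trays, 200 x 140 x 45; to be left alone
- mug: white mug, 84 across, 95 tall; to be left alone
- note_block: block of note paper, 76 x 76 x 28; to be left alone
- spoon: wooden spoon, 200 long, lying flat; to be left alone
- jar: glass jar with steel cap, 70 across, 90 tall; to be left alone
Mind the look-alikes: they are no part of the job. What is shaped like the marker2 but blue or red is not meant.

How it is judged (in metres and radians):
On the way, in this order (a step that is already met when the one before it is completed fails the run):
1. all the loose markers and pegs lie in their own compartments, let go, while the lid is still open (x of marker1 in the frame of case between -0.082 and 0.082 m and x of marker2 in the frame of case between -0.082 and 0.082 m and x of marker3 in the frame of case between -0.082 and 0.082 m and x of peg1 in the frame of case between -0.082 and 0.082 m and x of peg2 in the frame of case between -0.082 and 0.082 m and x of peg3 in the frame of case between -0.082 and 0.082 m and x of marker_in in the frame of case between -0.082 and 0.082 m and x of peg_in in the frame of case between -0.082 and 0.082 m and y of marker1 in the frame of case between -0.127 and 0.127 m and y of marker2 in the frame of case between -0.127 and 0.127 m and y of marker3 in the frame of case between -0.127 and 0.127 m and y of peg1 in the frame of case between -0.127 and 0.127 m and y of peg2 in the frame of case between -0.127 and 0.127 m and y of peg3 in the frame of case between -0.127 and 0.127 m and y of marker_in in the frame of case between -0.127 and 0.127 m and y of peg_in in the frame of case between -0.127 and 0.127 m and z of marker1 in the frame of case between 0 and 0.045 m and z of marker2 in the frame of case between 0 and 0.045 m and z of marker3 in the frame of case between 0 and 0.045 m and z of peg1 in the frame of case between 0 and 0.045 m and z of peg2 in the frame of case between 0 and 0.045 m and z of peg3 in the frame of case between 0 and 0.045 m and z of marker_in in the frame of case between 0 and 0.045 m and z of peg_in in the frame of case between 0 and 0.045 m and ((y of each of marker1, marker2, marker3, marker_in in the frame of case above 0.006 m and y of each of peg1, peg2, peg3, peg_in in the frame of case below -0.006 m) or (y of each of marker1, marker2, marker3, marker_in in the frame of case below -0.006 m and y of each of peg1, peg2, peg3, peg_in in the frame of case above 0.006 m)) and linear speed of each of marker1, marker2, marker3, peg1, peg2, peg3 below 0.05 m/s and contact force between the fingers and marker1 below 0.1 N and contact force between the fingers and marker2 below 0.1 N and contact force between the fingers and marker3 below 0.1 N and contact force between the fingers and peg1 below 0.1 N and contact force between the fingers and peg2 below 0.1 N and contact force between the fingers and peg3 below 0.1 N and value of joint lid above 0.3 rad), for 0.2 s.
2. the lid is pressed fully shut, past its catch (value of joint lid below 0.012 rad), for 0.2 s.
3. the caught lid is pulled upward and the catch takes the pull (over 2 N on the catch, lid lifted by its play but under 0.03 rad) (value of joint lid between 0.003 and 0.03 rad and contact force between catch and anything else above 2 N), for 0.15 s.
At the end, for the whole second after the job is handed in: Every marker and peg present lies inside the case (origin within the walls and less than 45 mm above the case's underside), markers on the side of the marker that was there, pegs on the side of the other peg, at rest; the lid is shut past its catch (under 0.012 rad) and still (x of marker1 in the frame of case between -0.082 and 0.082 m and x of marker2 in the frame of case between -0.082 and 0.082 m and x of marker3 in the frame of case between -0.082 and 0.082 m and x of peg1 in the frame of case between -0.082 and 0.082 m and x of peg2 in the frame of case between -0.082 and 0.082 m and x of peg3 in the frame of case between -0.082 and 0.082 m and x of marker_in in the frame of case between -0.082 and 0.082 m and x of peg_in in the frame of case between -0.082 and 0.082 m and y of marker1 in the frame of case between -0.127 and 0.127 m and y of marker2 in the frame of case between -0.127 and 0.127 m and y of marker3 in the frame of case between -0.127 and 0.127 m and y of peg1 in the frame of case between -0.127 and 0.127 m and y of peg2 in the frame of case between -0.127 and 0.127 m and y of peg3 in the frame of case between -0.127 and 0.127 m and y of marker_in in the frame of case between -0.127 and 0.127 m and y of peg_in in the frame of case between -0.127 and 0.127 m and z of marker1 in the frame of case between 0 and 0.045 m and z of marker2 in the frame of case between 0 and 0.045 m and z of marker3 in the frame of case between 0 and 0.045 m and z of peg1 in the frame of case between 0 and 0.045 m and z of peg2 in the frame of case between 0 and 0.045 m and z of peg3 in the frame of case between 0 and 0.045 m and z of marker_in in the frame of case between 0 and 0.045 m and z of peg_in in the frame of case between 0 and 0.045 m and ((y of each of marker1, marker2, marker3, marker_in in the frame of case above 0.006 m and y of each of peg1, peg2, peg3, peg_in in the frame of case below -0.006 m) or (y of each of marker1, marker2, marker3, marker_in in the frame of case below -0.006 m and y of each of peg1, peg2, peg3, peg_in in the frame of case above 0.006 m)) and linear speed of each of marker1, marker2, marker3, peg1, peg2, peg3 below 0.05 m/s and value of joint lid below 0.012 rad and velocity of joint lid below 0.05 rad/s); the robot touches nothing.
It fails at once if a bystander is pushed more than 60 mm or tipped over (distance of any of dispenser, pen_pot, tray_low, tray_top, mug, note_block, spoon, jar from where it was at the start of the episode above 0.06 m or angle between any of pen_pot, mug, jar's own z axis and vertical above 0.6 rad).
Of marker1, marker2, marker3, peg1, peg2, peg3 only 4 to 6 are there at a start; the rules pass over those that are not, and their reading is None.
At some moment in a run one of marker1, marker2, marker3, peg1, peg2, peg3 may be knocked a few centimetres aside while the robot is not near it.
Once in a run the grip may slacken for a moment while it holds something.
It also fails if it takes over 210 s, if anything falls off the work surface, if the arm or the gripper's body presses on something with over 40 N, if the wrist force passes 120 N, or if a joint passes its speed limit or range.

## Working session

There is one attempt and no reset: what is moved stays moved. The work goes in short steps, each a Python script; the robot and the scene stay as the last script left them, time stands still between calls to the robot, and variables do not carry over. Pictures are saved under pics/ and viewed, about 12 in all and at most 16, crops included, and the job is handed in when it is done.

```bash
mkdir -p pics; ls
python3 - <<'E'
from rig import arm
import cv2, numpy as np
np.set_printoptions(precision=4,suppress=True)
for n in ("top","scene"):
    im=arm.snapshot(n); cv2.imwrite(f"pics/{n}0.png",im[:,:,::-1])
    c=arm.get_calibration(n); print(n,c["intrinsics"],c["cam_to_world"])
print(arm.grip_depth,arm.current_t(),arm.current_tool_rot(),arm.current_width())
E
```

```text
pics
top [[368.372    0.     314.9254]
 [  0.     368.372  199.0994]
 [  0.       0.       1.    ]] [[-0.0151 -0.9837  0.1789  0.3389]
 [-0.9999  0.0141 -0.0071 -0.0677]
 [ 0.0045 -0.179  -0.9838  1.2769]
 [ 0.      0.      0.      1.    ]]
scene [[476.7447   0.     322.8933]
 [  0.     476.7447 205.5818]
 [  0.       0.       1.    ]] [[-0.1054  0.731  -0.6742  1.5867]
 [ 0.9944  0.0792 -0.0696  0.0428]
 [ 0.0025 -0.6777 -0.7353  1.2359]
 [ 0.      0.      0.      1.    ]]
0.0188 0.1 [[-0.9704  0.2414 -0.0004]
 [ 0.2414  0.9704 -0.001 ]
 [ 0.0001 -0.0011 -1.    ]] 0.0910674070402712
```

View pics/top0.png

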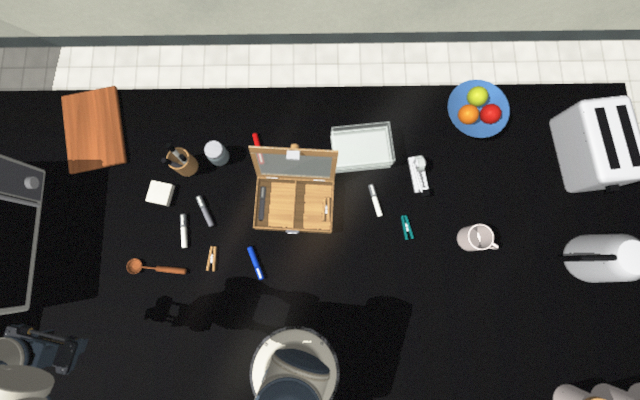

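View pics/scene0.png

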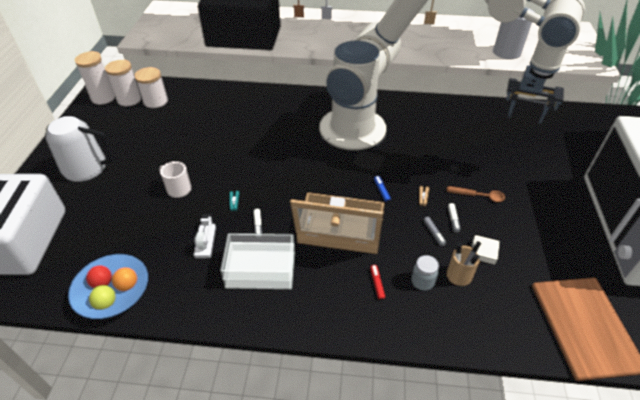

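The top view shows the case near (295,205), with a grey marker in its left (+y) compartment and a peg in its right one. There are loose markers near (184,231), (205,210) and (375,200), and pegs near (211,258) and (407,227). The red and blue markers are look-alikes. I'll zoom in next.

```bash
cat > h.py <<'E'
from rig import arm
import cv2, numpy as np
np.set_printoptions(precision=4,suppress=True)
def snap(n): return arm.snapshot(n)[:,:,::-1].copy()
def p2w(n,uv,z):
    c=arm.get_calibration(n); T=c["cam_to_world"]
    d=T[:3,:3]@np.linalg.solve(c["intrinsics"],np.array([uv[0],uv[1],1.]))
    return T[:3,3]+d*(z-T[2,3])/d[2]
def w2p(n,p):
    c=arm.get_calibration(n); T=c["cam_to_world"]
    q=c["intrinsics"]@(T[:3,:3].T@(np.array(p)-T[:3,3])); return q[:2]/q[2]
def crop(im,x0,y0,w,h,s): return cv2.resize(im[y0:y0+h,x0:x0+w],None,fx=s,fy=s,interpolation=cv2.INTER_CUBIC)
def blob(im,n,box,z,thr=60):
    """min-area rectangle of the biggest bright blob in box (x0,y0,x1,y1), on the plane z"""
    x0,y0,x1,y1=box
    m=(cv2.resize(im[y0:y1,x0:x1],None,fx=4,fy=4,interpolation=cv2.INTER_CUBIC).max(2)>thr).astype('uint8')
    k=max(cv2.findContours(m,cv2.RETR_EXTERNAL,cv2.CHAIN_APPROX_NONE)[0],key=cv2.contourArea)
    uv=(k[:,0]+.5)/4-.5+[x0,y0]
    w=np.array([p2w(n,q,z)[:2] for q in uv])
    (c,s,a)=cv2.minAreaRect((w*1000).astype('float32'))
    if s[0]<s[1]: a+=90; s=s[::-1]
    return np.array(c)/1000,np.array(s),(a+90)%180-90
E
python3 - <<'E'
from h import *
im=cv2.imread("pics/top0.png"); cv2.imwrite("pics/c1.png",crop(im,120,130,320,160,2.5))
for nm,b,z in [("mA",(172,208,194,254),.015),("mB",(193,190,218,232),.015),("mC",(362,178,388,222),.015),("pA",(201,240,222,276),.01),("pB",(397,210,418,244),.01)]:
    print(nm,*blob(im,"top",b,z))
for uv in [(254,233),(333,233)]: print(p2w("top",uv,.058))
E
```

```text
mA [0.4658 0.3765] [121.9048  25.2911] 5.395546913146973
mB [0.5336 0.3076] [121.8674  21.8541] 25.61629295349121
mC [ 0.5629 -0.2847] [122.9222  25.0381] 14.556848526000977
pA [0.3705 0.2781] [88.2307 34.1047] -4.6346588134765625
pB [ 0.4683 -0.3914] [87.6968 33.5576] 8.881017684936523
[0.4496 0.1266 0.058 ]
[ 0.4458 -0.1346  0.058 ]
```

View pics/c1.png

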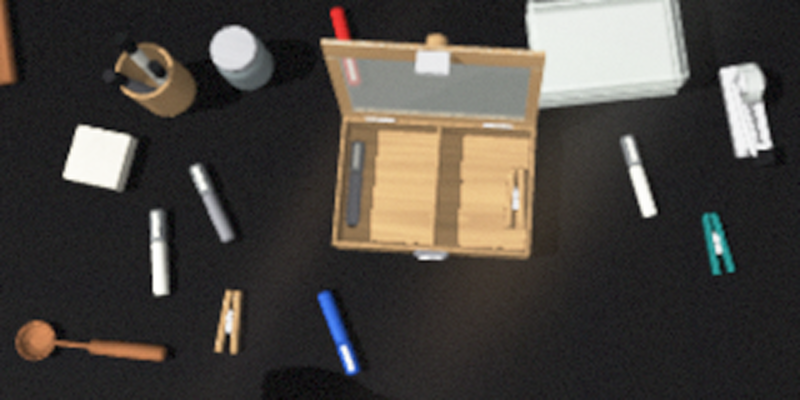

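View crop.

The crop shows all five loose items clearly: 3 markers and 2 pegs, with blob sizes matching the spec. Next I'll find the case pose and the heights and positions of the bystanders.

Run:
```python
from h import *
im=cv2.imread("pics/top0.png"); cv2.imwrite("pics/c2.png",crop(im,245,135,100,105,5.5))
f=lambda x,y:(120+x/2.5,130+y/2.5)
print("pot base",p2w("top",f(178,115),0),"pot top r",p2w("top",f(190,85),.1),"jar front",p2w("top",f(250,88),0))
print("tray l-front",p2w("top",f(540,108),0),"r-front",p2w("top",f(688,84),.045),"disp",[p2w("top",f(*q),.03) for q in((738,156),(720,70))])
```

```text
pot base [0.661  0.3621 0.    ] pot top r [0.6763 0.3144 0.1   ] jar front [0.6994 0.2609 0.    ]
tray l-front [ 0.6641 -0.1535  0.    ] r-front [ 0.684  -0.3565  0.045 ] disp [array([ 0.5843, -0.4236,  0.03  ]), array([ 0.7079, -0.4061,  0.03  ])]
```

View pics/c2.png

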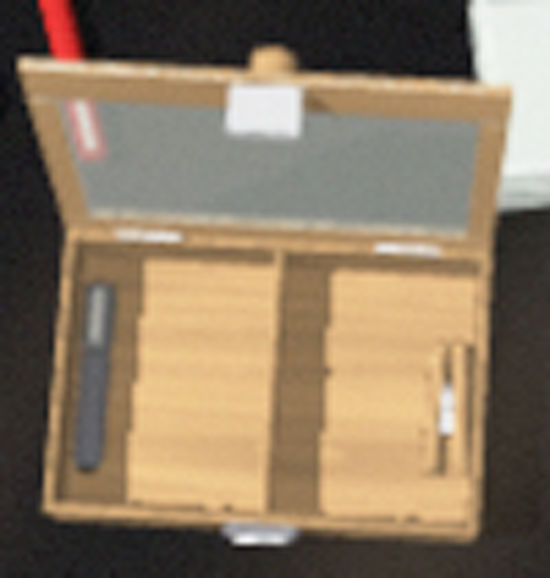

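Run:
```python
from h import *
from scipy.optimize import least_squares
px=lambda q:((q[0]+.5)/5.5-.5+245,(q[1]+.5)/5.5-.5+135)
obs=[((47,508),(-.087,.131,.058)),((477,527),(-.087,-.131,.058)),((78,240),(.083,.127,.058)),((484,263),(.083,-.127,.058)),((280,254),(.083,0,.048))]
def R(a): c,s=np.cos(a),np.sin(a); return np.array([[c,-s,0],[s,c,0],[0,0,1]])
def f(v): return np.concatenate([w2p("top",R(v[2])@np.array(m)+[v[0],v[1],0])-px(q) for q,m in obs])
r=least_squares(f,[.53,0,0]); print(r.x,np.degrees(r.x[2]),r.fun)
v=r.x
def lid(th,d,y,n):  # n: out of outer face
    return R(v[2])@np.array([.087-d*np.cos(th)+n*np.sin(th),y,.0585+d*np.sin(th)+n*np.cos(th)])+[v[0],v[1],0]
o=[((22,60),(.196,.131,0)),((508,88),(.196,-.131,0)),((273,52),(.154,0,.038))]
g=lambda t:np.concatenate([w2p("top",lid(t[0],*m))-px(q) for q,m in o])
t=least_squares(g,[1.7]);print(t.x,t.fun); th=t.x[0]
print("knob",lid(th,.154,0,.038),"edge",lid(th,.196,0,.0))
for nm,q,z in[("min",(95,375),.024),("pin",(452,408),.018)]:
    w=p2w("top",px(q),z); print(nm,w,R(-v[2])@(w-[v[0],v[1],0]))
```

```text
[ 0.546  -0.0059 -0.0678] -3.882763778206597 [-0.2865  0.5048  0.4905  1.2413 -0.6046 -0.5623  0.2657 -0.831   0.1319
 -0.4769]
[1.8042] [-0.1002  0.0969  1.4649 -0.3214  0.6238  0.4723]
knob [ 0.7052 -0.0167  0.1995] edge [ 0.678  -0.0149  0.2492]
min [0.5566 0.1064 0.024 ] [0.0029 0.1128 0.024 ]
pin [ 0.5333 -0.1172  0.018 ] [-0.0051 -0.1119  0.018 ]
```

```bash
cat >> h.py <<'E'
CX,CY,CA=.546,-.0059,np.radians(-3.88)
def case(x,y,z): c,s=np.cos(CA),np.sin(CA); return np.array([CX+c*x-s*y,CY+s*x+c*y,z])
def rot(a):
    """tool down, jaws across an axis lying at angle a (rad, from world x)"""
    c,s=np.cos(a),np.sin(a); return np.array([[-c,-s,0],[-s,c,0],[0,0,-1.]])
def detect(im=None):
    im=snap("top") if im is None else im
    S=4; big=cv2.resize(im,None,fx=S,fy=S,interpolation=cv2.INTER_CUBIC)
    sat=cv2.cvtColor(big,cv2.COLOR_BGR2HSV)[:,:,1]
    out=[]
    for k in cv2.findContours((big.max(2)>60).astype('uint8'),cv2.RETR_EXTERNAL,cv2.CHAIN_APPROX_NONE)[0]:
        if not 1000<cv2.contourArea(k)<9000: continue
        w=np.array([p2w("top",q,.013)[:2] for q in (k[:,0]+.5)/S-.5])
        c,s,a=cv2.minAreaRect((w*1000).astype('float32'))
        if s[0]<s[1]: a+=90; s=s[::-1]
        m=np.zeros(sat.shape,'uint8'); cv2.drawContours(m,[k],-1,255,-1); sm=cv2.mean(sat,m)[0]
        kind='m' if 108<s[0]<134 and 16<s[1]<32 and sm<90 else 'p' if 78<s[0]<98 and 26<s[1]<42 else None
        if kind: out.append((kind,np.array(c)/1000,(a+90)%180-90,np.round(s,1),round(sm)))
    return out
def pick_place(kind,near,cy,zrel=.010,shift=0.,cx=0.,tries=3):
    """pick the kind nearest to 'near', put it at case (cx,cy) along case x, tool at zrel on release"""
    for _ in range(tries):
        D=[d for d in detect() if d[0]==kind and np.hypot(*(d[1]-near))<.09]
        if not D: print("none near",near); return False
        d=min(D,key=lambda d:np.hypot(*(d[1]-near))); a=np.radians(d[2])
        g=d[1]+shift*np.array([np.cos(a),np.sin(a)]); R=rot(a)
        arm.grip(.05 if kind=='m' else .056)
        arm.move_to([*g,.12],R); arm.move_l([*g,.004],feed=.15)
        arm.grip(.010); w=arm.current_width()
        arm.move_l([*g,.12],feed=.2); w2=arm.current_width()
        print(kind,d[1],round(d[2],1),d[3],"width",w,w2)
        if w2<.015: near=d[1]; continue
        p=case(cx+shift,cy,.12)
        arm.move_l(p,rot(CA),feed=.25); w3=arm.current_width()
        if w3<.015: print("lost on the way",w3); continue
        arm.move_l([*p[:2],zrel],feed=.15); f=arm.current_force(); w4=arm.current_width()
        arm.grip(.028 if kind=='m' else .038); arm.sleep(.2)
        arm.move_l([*p[:2],.12],feed=.2)
        print("  placed, width",w3,w4,"force",f,"t",round(arm.current_t(),1)); return True
    return False
E
python3 - <<'E'
from h import *
for d in detect(): print(*d)
print(pick_place('m',[.466,.3765],.034,shift=-.005))
for d in detect(): print(*d)
cv2.imwrite("pics/s1.png",crop(snap("top"),170,130,270,160,2.9))
E
```

```text
Traceback (most recent call last):
  File "h.py", line 35, in detect
    w=np.array([p2w("top",q,.013)[:2] for q in (k[:,0]+.5)/S-.5])
                ~~~^^^^^^^^^^^^^^
  File "h.py", line 6, in p2w
    c=arm.get_calibration(n); T=c["cam_to_world"]
ValueError: time passes only in moves, steps and waits
```

```bash
sed -i 's/^def snap/CAL={n:arm.get_calibration(n) for n in ("top","scene")}\ndef snap/; s/c=arm.get_calibration(n); T/c=CAL[n]; T/' h.py
python3 - <<'E'
from h import *
for d in detect(): print(*d)
print(pick_place('m',[.466,.3765],.034,shift=-.005))
for d in detect(): print(*d)
cv2.imwrite("pics/s1.png",crop(snap("top"),170,130,270,160,2.9))
E
```

```text
m [0.1357 0.807 ] 78.89832305908203 [126.9  21. ] 32
p [0.3704 0.2773] -4.634735107421875 [88. 34.] 90
p [ 0.4679 -0.3906] 8.898259162902832 [87.6 33.7] 151
m [0.466 0.377] 5.461380481719971 [122.1  24.9] 7
m [0.5341 0.3082] 25.767051696777344 [121.7  21.8] 9
m [ 0.5636 -0.285 ] 14.461071014404297 [123.8  25. ] 7
m [0.4661 0.377 ] 5.9 [122.1  24.8] width 0.018950365568551803 0.018692393590269554
  placed, width 0.01875622996793667 0.01878642917861372 force [-0.0199  0.168  -0.165 ] t 8.5
True
p [ 0.4674 -0.3909] 9.331151962280273 [83.4 29.5] 149
m [0.534  0.3084] 25.59441566467285 [121.7  21.7] 10
m [ 0.5633 -0.2858] 14.366650581359863 [120.5  23.1] 10
```

View pics/s1.png

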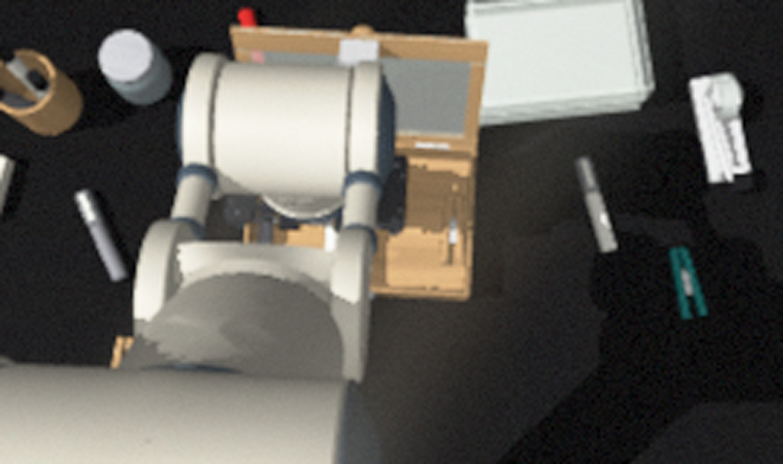

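The picture shows the arm hiding the case and the wooden peg. Marker B is still at crop (100,235), marker C at (597,205) and the teal peg at (688,283). I'll carry on with these.

Run:
```python
from h import *
print(pick_place('m',[.534,.308],.071,shift=-.015,cx=.0))
print(pick_place('p',[.4677,-.391],-.038))
arm.move_to([.45,-.33,.2],rot(0))
im=snap("top"); cv2.imwrite("pics/s2.png",crop(im,170,130,270,160,2.9))
for d in detect(im): print(*d)
```

```text
m [0.534  0.3084] 25.6 [121.6  21.7] width 0.018567017827139567 0.018655351686603826
  placed, width 0.01875441147444886 0.018973253710839636 force [ 0.7437 -0.2273  0.3192] t 15.7
True
p [ 0.4673 -0.3921] 7.4 [83.3 29.8] width 0.025380706319947665 0.025608303670862094
  placed, width 0.025534709503690432 0.025591947041631355 force [-0.4328  0.2186 -0.2649] t 24.1
True
```

View pics/s2.png

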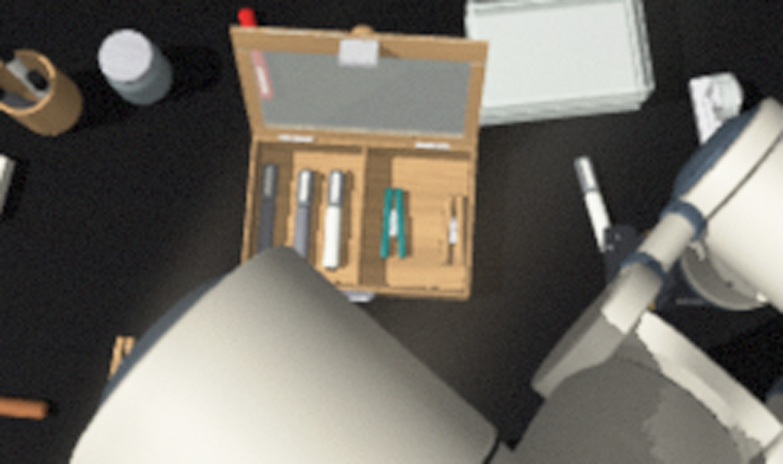

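The picture shows three markers in the left compartment (crop x 270, 303, 335) and the teal and wooden pegs in the right one (393, 455). The loose wooden peg and marker C are still to do.

Run:
```python
from h import *
arm.move_to(case(0,-.04,.2),rot(CA))
print(pick_place('m',[.563,-.285],.0525,zrel=.031,shift=-.012))
arm.move_to([.25,-.45,.25],rot(0))
print(pick_place('p',[.3704,.2773],-.075,zrel=.023))
arm.move_to([.25,-.45,.25],rot(0))
im=snap("top"); cv2.imwrite("pics/s3.png",crop(im,170,130,270,160,2.9))
for d in detect(im): print(*d)
```

```text
m [ 0.5636 -0.2848] 14.8 [123.4  24.7] width 0.018789985337003393 0.018939873867728677
  placed, width 0.018733663994620064 0.019028826478655985 force [ 0.4183  0.6503 -1.0906] t 33.6
True
p [0.3704 0.277 ] -5.1 [88.  34.1] width 0.025742115251194478 0.025610455399443472
  placed, width 0.025535606269382886 0.025524670248024933 force [-0.4206 -0.5801  0.1149] t 45.0
True
```

View pics/s3.png

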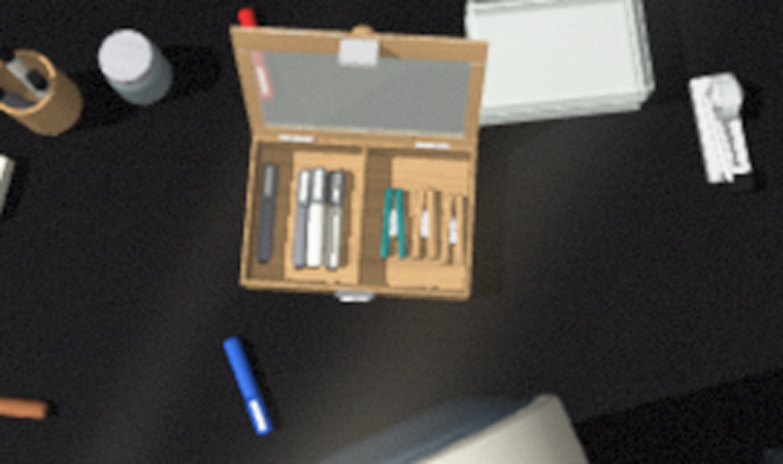

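All five are in: four markers on the left, one of them resting on top of two others, and three pegs on the right. Before shutting the lid, I'll check the whole counter for a hidden sixth item.

Run:
```python
from h import *
a=snap("scene"); b=snap("top")
cv2.imwrite("pics/s4.png",np.vstack([crop(a,40,60,580,240,1.25),crop(b,20,110,580,230,1.25)]))
```

```text
(no output)
```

View pics/s4.png

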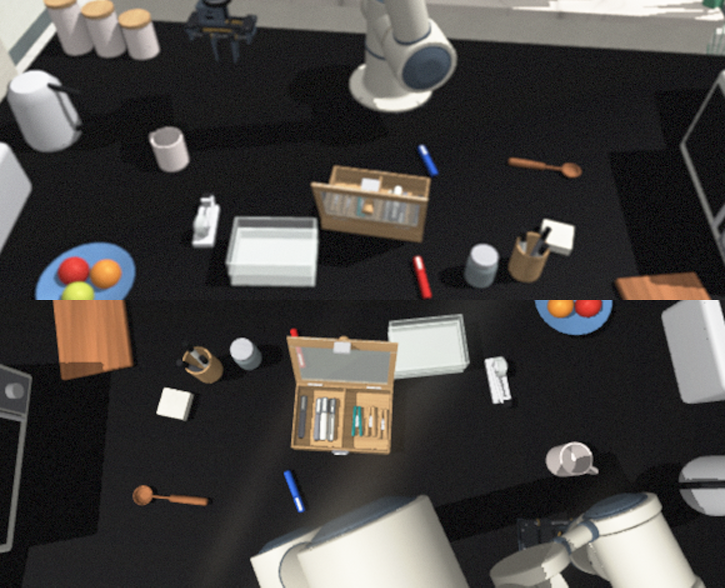

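Nothing loose is left on the counter except the red and blue look-alikes. Next I'll swing the lid over from behind, on the +y side of the knob.

Run:
```python
from h import *
R=rot(CA)
arm.grip(0.0)
arm.move_to([.42,.05,.40],R)
arm.move_l(case(.19,.06,.37),R,feed=.25)
arm.move_l(case(.19,.06,.19),feed=.2)
for x in np.arange(.16,.005,-.015):
    arm.move_l(case(x,.06,.19),feed=.1); f=arm.current_force()
    print(round(x,3),f)
    if np.abs(f).max()>15: print("stop");break
arm.move_l(case(x,.06,.34),feed=.25)
arm.move_to(case(-.2,-.25,.30),R); arm.sleep(1.5)
print(arm.current_t()); cv2.imwrite("pics/s5.png",np.vstack([crop(snap("scene"),240,150,200,120,3),crop(snap("top"),220,130,200,100,3)]))
```

```text
0.16 [-0.0239 -0.5875  0.0202]
0.145 [ 1.2953 -0.1053  0.2803]
0.13 [0.2073 0.4159 0.8343]
0.115 [ 1.2083 -0.1104  0.4411]
0.1 [ 1.7345  1.127  -0.6512]
0.085 [-0.7112  0.587  -0.3035]
0.07 [-0.1278 -0.5297  0.3153]
0.055 [0.1314 1.0015 0.0022]
0.04 [ 0.2091 -0.2182 -0.0216]
0.025 [ 1.2499 -0.7831  0.6509]
0.01 [ 0.4411 -0.0988 -0.2179]
59.1917
```

View pics/s5.png

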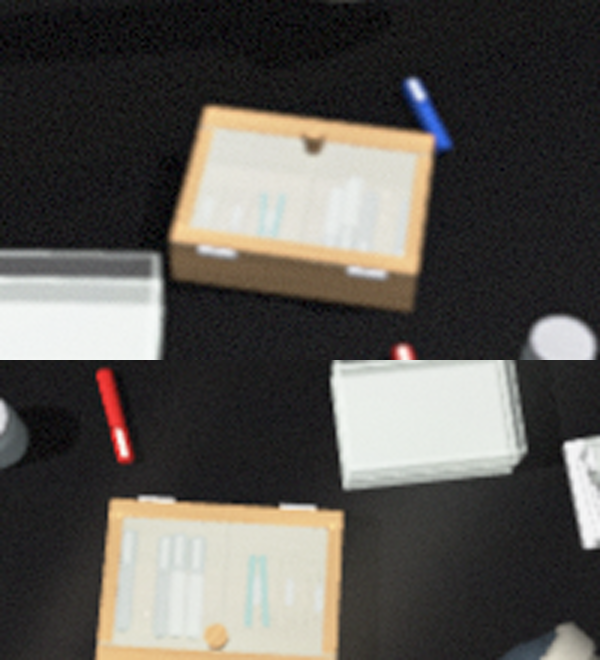

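The lid has fallen and rests on the catch, with the knob at about (217,635) in the lower crop. I'll press it now, checking the knob position from that pixel.

```bash
cat >> h.py <<'E'
def fz(n=6,dt=.03):
    v=[]
    for _ in range(n): arm.sleep(dt); v.append(arm.current_force()[2])
    return float(np.mean(v))
KN=(-.067,0)
def press():
    R=rot(CA); arm.grip(0.); arm.move_to(case(*KN,.15),R); arm.move_l(case(*KN,.112)); b=fz(); log=[]
    for z in np.arange(.109,.0905,-.001):
        arm.move_l(case(*KN,z),feed=.03); f=fz(3)-b; log.append((round(z,4),round(float(arm.current_ee_pos()[2]),4),round(f,1)))
        if f>25 or (z<.0965 and f>12): break
    arm.sleep(.3); print("press",log); arm.move_l(case(*KN,.15),feed=.15)
def tug():
    R=rot(CA); arm.move_to(case(*KN,.15),R); arm.grip(.05); arm.move_l(case(*KN,.072),feed=.1); b=fz(10)
    arm.grip(.015); w=arm.current_width(); b2=fz(8); log=[]; ok=False
    z0=z=.072
    while z<z0+.012:
        z+=.0005; arm.move_l(case(*KN,z),feed=.02); f=fz(4)-b; log.append((round(z-z0,4),round(f,1)))
        if f<-4.6: ok=True; break
    arm.sleep(.4); f=fz(10)-b
    print("tug w",w,"grip offset",round(b2-b,2),log,"hold",round(f,2),"z",arm.current_ee_pos()[2],ok)
    return ok and f<-3
E
python3 - <<'E'
from h import *
k=p2w("top",(292.2,221.6),.1); print("knob seen",k,"model",case(*KN,.1))
press(); print(arm.current_t())
E
```

```text
knob seen [ 0.4806 -0.0021  0.1   ] model [ 0.4792 -0.0014  0.1   ]
press [(np.float64(0.109), 0.1091, -0.3), (np.float64(0.108), 0.108, -0.6), (np.float64(0.107), 0.107, -0.0), (np.float64(0.106), 0.106, -0.3), (np.float64(0.105), 0.105, 0.3), (np.float64(0.104), 0.104, -0.6), (np.float64(0.103), 0.103, 2.4), (np.float64(0.102), 0.102, 0.3), (np.float64(0.101), 0.101, -0.2), (np.float64(0.1), 0.1, -0.4), (np.float64(0.099), 0.099, -0.2), (np.float64(0.098), 0.098, -0.3), (np.float64(0.097), 0.097, 0.0), (np.float64(0.096), 0.0965, 14.3)]
67.0333
```

The lid snapped at about 0.103 m and bottomed at about 0.0965 m, which is shut. Now the tug.

Run:
```python
from h import *
print(tug(), arm.current_t())
```

```text
tug w 0.02455164742183994 grip offset 0.57 [(0.0005, -1.8), (0.001, -1.8), (0.0015, -2.3), (0.002, -2.3), (0.0025, -3.1), (0.003, -7.7)] hold -7.44 z 0.07480003197413798 True
True 73.2417
```

The catch took the pull: about 7.4 N held at 2.8 mm of lift, a bit more than I aimed for. I'll lower the lid, let go, press once more to confirm the height, and then retreat.

Run:
```python
from h import *
arm.move_l(case(*KN,.0718),feed=.02); print("f lowered",fz(8))
arm.grip(.05); arm.move_l(case(*KN,.15),feed=.1)
press()
arm.move_to(case(-.2,-.25,.30),rot(CA)); arm.sleep(.5)
print(arm.current_t()); cv2.imwrite("pics/s6.png",np.vstack([crop(snap("scene"),240,150,200,120,3),crop(snap("top"),200,130,200,120,3)])[:,:,:])
```

```text
f lowered 4.201950709975449
press [(np.float64(0.109), 0.1091, -0.2), (np.float64(0.108), 0.108, 0.4), (np.float64(0.107), 0.107, 0.3), (np.float64(0.106), 0.106, 0.4), (np.float64(0.105), 0.105, -0.3), (np.float64(0.104), 0.104, -0.1), (np.float64(0.103), 0.103, -0.2), (np.float64(0.102), 0.102, -0.5), (np.float64(0.101), 0.101, -0.1), (np.float64(0.1), 0.1, 0.2), (np.float64(0.099), 0.099, -0.4), (np.float64(0.098), 0.098, -0.1), (np.float64(0.097), 0.097, -0.3), (np.float64(0.096), 0.0965, 14.6)]
84.4583
```

View pics/s6.png

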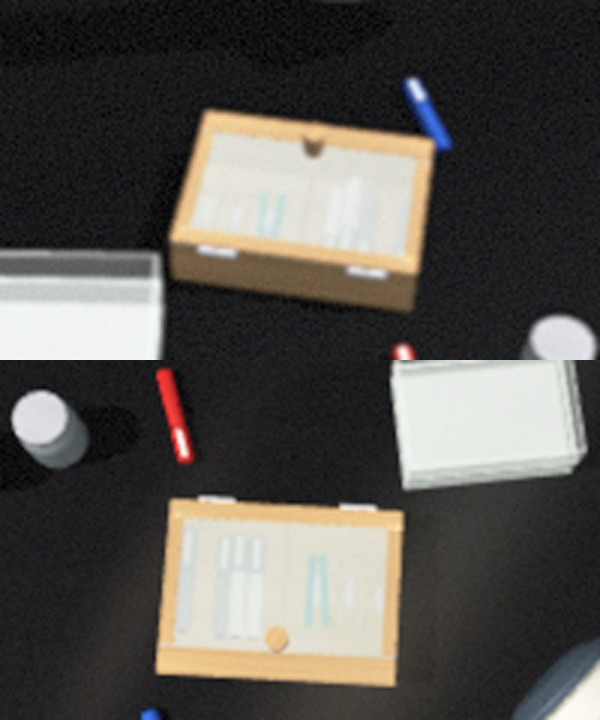

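The lid is shut: the knob end met the fingers only at 0.0965 m, with no resistance above that. The items show through the window on their own sides, and the arm is clear.

```bash
python3 -c "
from rig import arm
print(arm.sign_off(), arm.current_t())"
```

```text
the job is handed in; nothing more can be done
the job is handed in; nothing more can be done
```

The job is handed in at about 84 s on the robot's clock. All five loose items are in the case: 3 markers on the +y side with the grey marker, and 2 pegs on the -y side with the other peg. I found no sixth item, and I left the red and blue look-alikes and everything else alone.

- **Lid:** I swung it over from behind and pressed the knob. It gave at about 0.103 m and bottomed at 0.0965 m, against the stated 0.096 m when shut.
- **Tug:** After 2.8 mm of play the catch took the pull and held for over half a second. The pull jumped from 3 N to about 7.5 N in the last half-millimetre, more than the 3 to 5 N I meant to use, but the lid did not give.
- **Last checks:** A second press met the knob only at 0.0965 m, so the lid stayed caught after the tug. The last picture shows the lid flat and the items on their own sides.
- **Stacked marker:** The third marker lies on top of two others, well inside the height limit.

No check failed, and I saw no dropped items or grip slips. `arm.sign_off()` gives no verdict.

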